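# Close a casting mould with its keyed foot plug

### The job

Pick up the loose plaster plug by its grip bar and close the round opening in the top of the casting mould with it. It goes in only where the notch in its rim meets the key inside the opening: rest it lightly on the key, feel for the place by turning it, then let it down fully home, flush with the mould's top face, and let go. Plaster chips easily, so never push the plug against the mould with more than 30 newtons, and leave the mould half, the beaker and the brush where they are.

Things in the scene. Friction and masses are not known exactly. Their poses are not given: they have to be found in the camera images.
- plug_mid (a point): The loose off-white plaster plug, 0.16 to 0.26 kg, upright on the table: a disc 70 mm across, 30 mm high (lower edge bevelled 2.5 mm), with a grip bar on its top; 68 mm high in all. This point is on its axis, 34 mm above its underside and 4 mm above the disc's top. z up; -x points at the notch.
- plug_bar (a point): Centre of the plug's grip bar, a plaster block 48 mm long (plug's x), 22 mm wide (plug's y) and 38 mm high, centred on the disc's top. This point is 49 mm above the plug's underside, 19 mm above the disc's top.
- plug_notch (a point): The plug's one notch, at its -x side in line with the bar: 13 mm wide, cut 10 mm deep into the rim through the disc's full height. This point is in the middle of the notch at the level of the disc's top, 30 mm from the plug's axis. A short blue mark on the disc stands beside it.
- opening (a point): Centre of the round opening, level with the flat top face (145 mm above the table) of the mould: a square plaster block 150 x 150 x 90 mm with a black strap. The opening is 73 mm across, so 1.5 mm play round the plug, and 30 mm deep to a ledge. x, y, z are parallel to the world's and do not show how the mould is turned.
- seat (a point): Where plug_mid must be when the plug is home: on the opening's axis, 4 mm above the top face. On the ledge, against the opening's wall, stands one key: a plaster rib 10 mm wide, reaching 8.5 mm inwards, 18 mm high. Turned wrongly, the plug enters only 12 mm and stops on the key (plug_mid 18 mm above this point). Over the key the notch has 1.5 mm play each side.
- wheel: Banding wheel fixed to the table; the mould stands centred on its round head, 220 mm across, which is locked and does not turn. Origin on the axis at table height. Its axes do not show where the key is: that is not measured. The key is on the robot's side, 0.75 rad or less either way of -x as seen from the axis; a short blue line on the mould's top face marks it.
- plug: The same plug as a body; origin at the centre of its underside, axes as for plug_mid.
- mould_half: Bystander: a yellowed plaster mould half lying on the table, 130 x 100 x 45 mm; origin at the centre of its underside.
- beaker: Bystander: a red clay beaker standing on the table, 72 mm across, 85 mm high; origin at the centre of its underside.
- brush: Bystander: a wooden dusting brush, 200 mm long, lying on the table; origin under it.
There are look-alikes about, which are no part of the job. Several things look just like the plug: the one meant starts farthest to the robot's left.

How it is judged:
By the outcome, as a careful person would: the job done as asked, in the order asked, and still so for the second after the job is handed in, with the robot touching nothing.
It also fails if it takes over 61 s, if anything falls off the work surface, if the arm or the gripper's body presses on something with over 40 N, if the wrist force passes 120 N, or if a joint passes its speed limit or range.

### The arm

A 6-joint arm with a two-finger parallel gripper is mounted at the origin on the work surface. World frame = base frame: x ahead of the robot, y to its left, z up, the work surface at z = 0. Lengths are in m, angles in rad, forces in N, time in s.
With the tool pointing down it reaches from about 0.25 to 0.8 m from the base axis. Payload 8.5 kg.
Tool frame: the origin (TCP) lies at the very end of the fingers, on their centre line; the grasp point (between the pads) lies 19 mm behind it; z points along the fingers, y is the line along which they close (so a half turn about z gives the same grasp; the last joint's range is limited). The gripper opens to 85 mm and grips with 20 to 120 N. Pads are 22 mm wide; open, the fingers measure 114 mm over their backs; the gripper's body (76 mm by 85 mm) begins 54 mm behind the grasp point. The pads swing forward as they close: fully open they stand 13 mm farther back than shut.
Start: joints at [1.272, 0.238, -0.013, 1.319, 0, 1.571], TCP at [0.155, 0.502, 0.202] pointing down, gripper open.
Joint ranges: [-2.66, 2.66], [-1.03, 1.9], [-1.14, 1.46], [-1.82, 2.27], [-1.45, 1.34], [-3.14, 3.14]. Speed limits (rad/s): [2.22, 2.22, 2.79, 3.14, 3.14, 3.14].

### API

Orientations are given as a rotation vector (axis times angle).
In Python, from station import bot gives the robot as it stands. The module is installed in compiled form; this text tells all that it offers.
- The arm moves only by the tool arm_command, never from a script. Its argument "motion" is a list of rows, each an object of numbers: "tx", "ty", "tz": the shift along the tool's x, y, z scaled (see below); "wx", "wy", "wz": the turn, a rotation vector about the tool's x, y, z scaled (see below). In form: [{"tx": .., "ty": .., "tz": .., "wx": .., "wy": .., "wz": ..}, ...]. A call has 1 to 10 rows; each row is the pose to reach, as a shift and turn from the pose commanded when the call began, along the tool's axes at that moment, turning the shorter way round; what a row does not reach only later rows make up. The controller multiplies each number of a shift by 0.3 m and each number of a turn by pi rad. A row lasts 1/10 s, in which the tool goes at most 50 mm and 8.59 degrees, less where a joint would pass 70% of its speed; a pose out of reach is approached as far as the arm can. A call with a number of a shift or a turn outside -1 to 1 is refused whole. A call with a gripper value outside its range is refused whole. "gripper" is the finger opening in mm, from 0 to 85.4, set as the call begins (left out, the last holds). The fingers move at their own pace and stop on an object; "grip_force" is the grip in N (left out, the last holds). Time passes only in rows, so rows that repeat a pose let the fingers close. It gives the time, the measured TCP pose, the force, the opening and the grip force at its end, in the units of the state.
- bot.get_obs(): the state, without advancing time (a new reading comes with each control period).
- bot.get_image(name): name is "side" or "top"; returns the picture (400x640x3 uint8, red, green, blue); there is no depth.
- bot.camera_model(name): a dict with "fovy" (degrees; the focal length in pixels is half the picture's height over the tangent of half this angle, whatever the lens; pixels are square), "cx", "cy" (the principal point, pixels), "extrinsics" (4x4, takes a point from camera to world coordinates). Camera axes: x right, y down, z forward; pixel columns grow to the right and rows downward; lengths in m; the calibration is good to about 2 mm. A picture is of the moment at which its call begins. camera_model takes no time and is no camera call.
- bot.sign_off(): hands the job in; it is judged then, once.
Trained networks look in the newest picture that a camera, given by its name, has taken for a name from the list of things; names that differ only in an ending like _2 or _b are one class to them, and where a whole thing is asked for, a point or a joint stands for the part that bears it (a point fixed in the world has none). Each returns a list of dicts, best first, with "score" (0 to 1); they miss things now and then, are a little off and sometimes report something else, mostly with a low value. They report only what shows in the picture. A call takes as long as a camera call. They do not tell look-alikes from the thing itself.
- bot.spot_in(camera, name): "centre" ([x, y, z] in m, in world coordinates, good to about 4 mm: the middle of the surface that is visible of it).
- bot.pinpoint(camera, name): "centre" ([x, y, z] in m, in world coordinates, good to about 4 mm: a listed point, or the origin of a listed thing).
The state is a dict: "time_s": time; "qpos": joint angles; "dq": joint speeds; "joint_efforts": joint torques, N m; "eef_pos": TCP position; "tcp_rot": TCP orientation; "ft_force": force on the tool from outside, world axes, zero at the start; "wrist_torque": the same for the moment, N m; "opening": opening from 0.0 (shut) to 1.0 (fully open); "grip_force": force on a finger pad.
Only numpy, scipy, OpenCV 4.12 (cv2) and the standard library are available. Lean on these libraries where they do the work, as an engineer would, in place of code of your own. Each camera call takes 0.05 s, during which the arm holds its last target. There are 200 camera calls.

## Working session

There is one attempt and no reset: what is moved stays moved. The work goes in short steps, Python scripts to look and compute and a tool call to move; the robot and the scene stay as the last step left them, time stands still between calls to the robot, and variables do not carry over. Pictures are saved under pics/ and viewed, at most 10 in all, crops included, and the job is handed in when it is done.

Besides the shell and the picture viewer there is one more tool, called after "Request:" in YAML: its name, and indented under it one key for each argument. arm_command: Moves the arm, as the interface text tells. Shifts and turns lie within -1 to 1; 1 stands for 0.3 m of shift or pi rad of turn. Its arguments: {"type":"object","properties":{"motion":{"type":"array"},"gripper":{"type":"number"},"grip_force":{"type":"number"}},"required":["motion"]}

```bash
mkdir -p pics; cat > h.py <<'E'
import numpy as np, cv2
from scipy.spatial.transform import Rotation as R
from station import bot
def K(n):
    m=bot.camera_model(n); f=200/np.tan(np.radians(m["fovy"])/2); return m,f
def proj(n,p):
    m,f=K(n); T=np.array(m["extrinsics"]); c=T[:3,:3].T@(np.array(p)-T[:3,3]); return np.round([m["cx"]+f*c[0]/c[2],m["cy"]+f*c[1]/c[2]],1)
def back(n,u,v,z):
    m,f=K(n); T=np.array(m["extrinsics"]); d=T[:3,:3]@[(u-m["cx"])/f,(v-m["cy"])/f,1]; o=T[:3,3]; return np.round(o+d*(z-o[2])/d[2],4)
def save(n,img): cv2.imwrite(f"pics/{n}.png",img[:,:,::-1])
E
python3 - <<'E'
from h import *
for n in("top","side"):
    save(n+"0",bot.get_image(n)); m,f=K(n); print(n,m["extrinsics"],f)
    for k in("plug_mid","plug_notch","plug_bar","opening","wheel"):
        for d in bot.pinpoint(n,k)[:6]: print(n,k,np.round(d["centre"],3),round(d["score"],2),proj(n,d["centre"]))
o=bot.get_obs();print(o)
E
```

```text
top [[-3.99581701e-04 -9.96535993e-01  8.31616220e-02  4.81111628e-01]
 [-9.99983245e-01 -8.20700971e-05 -5.78825665e-03 -1.10366058e-02]
 [ 5.77503117e-03 -8.31625415e-02 -9.96519263e-01  1.45107614e+00]
 [ 0.00000000e+00  0.00000000e+00  0.00000000e+00  1.00000000e+00]] 406.7712417024053
top plug_mid [ 0.522 -0.415  0.034] 0.85 [434.2 222.9]
top plug_mid [ 0.458 -0.29   0.036] 0.8 [398.8 241.4]
top plug_mid [ 0.437 -0.309  0.031] 0.75 [404.1 247.4]
top plug_mid [ 0.413 -0.412  0.032] 0.61 [433.7 254.3]
top plug_notch [ 0.392 -0.43   0.03 ] 0.77 [438.9 260.5]
top plug_notch [ 0.494 -0.4    0.028] 0.67 [429.5 231. ]
top plug_notch [ 0.435 -0.308  0.028] 0.53 [403.6 247.9]
top plug_bar [ 0.522 -0.417  0.052] 0.81 [436.2 222.7]
top plug_bar [ 0.457 -0.288  0.044] 0.7 [398.6 241.7]
top plug_bar [ 0.414 -0.411  0.053] 0.65 [435.4 254.4]
top opening [0.59  0.148 0.147] 0.75 [268.6 200.6]
top wheel [ 0.593  0.147 -0.001] 0.68 [274.  203.4]
side [[ 0.69666263 -0.49620741  0.51811136 -0.1427254 ]
 [-0.71722486 -0.46584042  0.51824821 -0.71215683]
 [-0.01580139 -0.73264651 -0.6804259   1.0491
[... 685 characters left out ...]
{'time_s': 0.6, 'qpos': array([ 1.27198180e+00,  2.38171912e-01, -1.34931705e-02,  1.31918997e+00,
       -7.80187608e-06,  1.57077806e+00]), 'dq': array([-8.47073300e-05,  9.94903159e-04,  1.96016937e-03,  9.75828589e-04,
       -1.52245320e-03, -3.84435600e-04]), 'joint_efforts': array([ 1.14637849e-03, -5.38301253e+01,  3.46585608e+01,  2.73171463e-03,
       -7.10067354e-06, -8.18707768e-07]), 'eef_pos': array([0.15454452, 0.50169742, 0.20229363]), 'tcp_rot': array([-4.67603908e-01, -3.10659694e+00,  9.30428096e-05]), 'ft_force': array([-0.25646727, -0.88928533,  0.75988207]), 'wrist_torque': array([ 0.00211504, -0.03084602, -0.00218793]), 'grip_force': 0.0, 'opening': 1.000590118619932}
```

```bash
python3 - <<'E'
from h import *
t=cv2.imread("pics/top0.png"); s=cv2.imread("pics/side0.png")
cv2.imwrite("pics/crop1.png",np.hstack([cv2.resize(t[200:280,360:460],(400,320),interpolation=3),cv2.resize(s[280:360,340:440],(400,320),interpolation=3)]))
cv2.imwrite("pics/crop2.png",np.hstack([cv2.resize(t[150:250,220:320],(400,400),interpolation=3),cv2.resize(s[110:210,240:340],(400,400),interpolation=3)]))
E
```

```text
(no output)
```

View pics/top0.png

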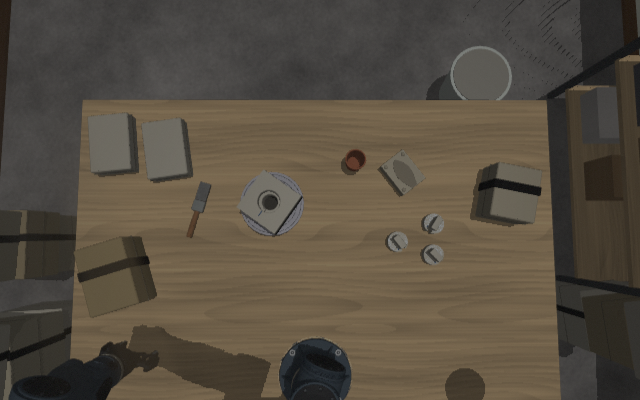

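View pics/crop1.png

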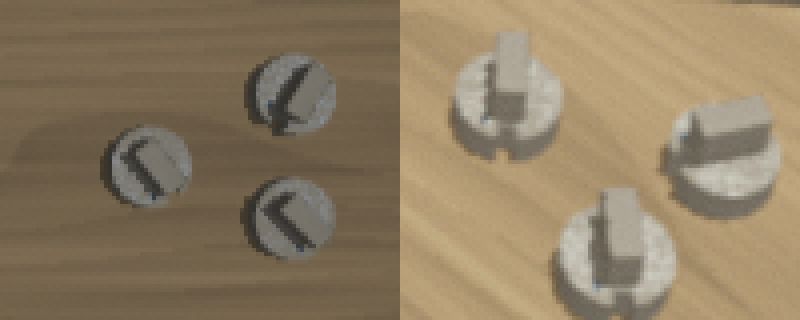

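View pics/crop2.png

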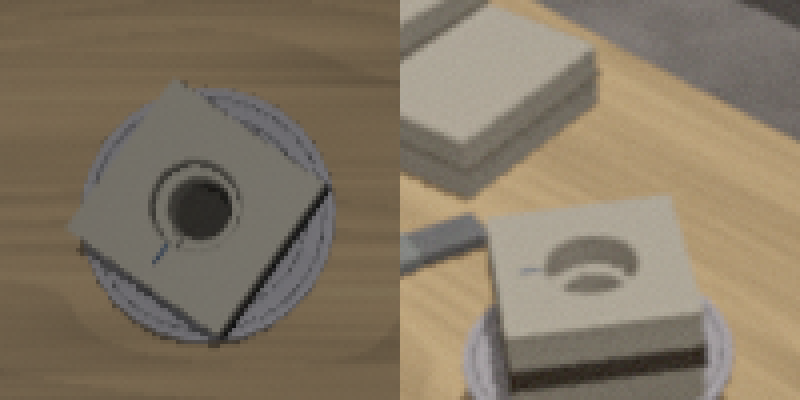

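```bash
cat >> h.py <<'E'
def go(p,yang=None):
    """row numbers for tool to reach world p, with tool y at world angle yang"""
    o=bot.get_obs(); r=R.from_rotvec(o["tcp_rot"]); M=r.as_matrix(); cur=np.arctan2(M[1,1],M[0,1])
    t=M.T@(np.array(p)-o["eef_pos"])/0.3; w=0
    if yang is not None:
        a=yang; x=np.array([np.sin(-0)*0,0,0]); y=np.array([np.cos(a),np.sin(a),0]); z=np.array([0,0,-1.]); x=np.cross(y,z)
        w=(r.inv()*R.from_matrix(np.c_[x,y,z])).as_rotvec()/np.pi
    print("t",np.round(t,4),"w",np.round(w,4),"yang",round(cur,4),"tcp",np.round(o["eef_pos"],4),"q6",round(o["qpos"][5],3),"t",o["time_s"],"F",np.round(o["ft_force"],1),"op",round(o["opening"],3))
E
python3 - <<'E'
from h import *
for n in("top","side"):
    c=proj(n,[.59,.148,.145]); i=cv2.imread(f"pics/{n}0.png").astype(int)
    x0,y0=int(c[0])-30,int(c[1])-25; q=i[y0:y0+50,x0:x0+60]
    b=q[:,:,0]-q[:,:,2]; ys,xs=np.nonzero(b>15)
    d=i[int(c[1])-22:int(c[1])+22,int(c[0])-22:int(c[0])+22]
    for y,x in zip(ys,xs):
        w=back(n,x+x0,y+y0,.145); r=w[:2]-[.589,.147]
        if np.hypot(*r)<.07: print(n,x+x0,y+y0,b[y,x],w[:2],np.round([np.hypot(*r),np.arctan2(r[1],-r[0])],3))
for n in("top","side"):
  for k in ("opening","seat","wheel"):
    print(n,k,[np.round(d["centre"],4) for d in bot.pinpoint(n,k)[:1]])
go([.458,-.289,.16],2.17)
E
```

```text
top 261 211 21 [0.5571 0.1727] [0.041 0.678]
top 260 212 18 [0.5539 0.1759] [0.045 0.689]
top 260 213 20 [0.5506 0.1759] [0.048 0.645]
top 259 214 24 [0.5474 0.179 ] [0.052 0.656]
top opening [array([0.5905, 0.1485, 0.1471])]
top seat [array([0.5934, 0.1456, 0.1473])]
top wheel [array([ 0.5928,  0.1473, -0.0012])]
side opening [array([0.5884, 0.1461, 0.1445])]
side seat [array([0.5875, 0.1486, 0.1484])]
side wheel [array([5.889e-01, 1.464e-01, 5.000e-04])]
t [-1.7426 -2.2211  0.1411] w [-0.     -0.     -0.2858] yang 1.272 tcp [0.1545 0.5017 0.2023] q6 1.571 t 0.9 F [-0.3  0.2  0.9] op 1.004
```

Request:
arm_command:
  motion:
    - {"tx": -0.58,"ty": -0.74}
    - {"tx": -0.58,"ty": -0.74}
    - {"tx": -0.58,"ty": -0.74}
    - {"tx": -0.58,"ty": -0.74}
    - {"tx": -0.58,"ty": -0.74}
    - {"tx": -0.58,"ty": -0.74}
    - {"tx": -0.58,"ty": -0.74}
    - {"tx": -0.58,"ty": -0.74}
  gripper: 60
  grip_force: 40

```text
validation failed for argument at $.mo...
```

Request:
arm_command:
  motion:
    - {"tx": -0.58,"ty": -0.74}
    - {"tx": -0.58,"ty": -0.74}
    - {"tx": -0.58,"ty": -0.74}
    - {"tx": -0.58,"ty": -0.74}
    - {"tx": -0.58,"ty": -0.74}
    - {"tx": -0.58,"ty": -0.74}
    - {"tx": -0.58,"ty": -0.74}
    - {"tx": -0.58,"ty": -0.74}

```text
validation failed for argument at $.mo...
```

```bash
python3 -c "
from h import *
go([.458,-.289,.16],2.17)"
```

```text
t [-1.7426 -2.2211  0.1411] w [-0.     -0.     -0.2858] yang 1.272 tcp [0.1545 0.5017 0.2023] q6 1.571 t 0.9 F [-0.3  0.2  0.9] op 1.004
```

Rows probably need all six fields.

Request:
arm_command:
  motion:
    - {"tx": -0.58,"ty": -0.74,"tz": 0,"wx": 0,"wy": 0,"wz": 0}
    - {"tx": -0.58,"ty": -0.74,"tz": 0,"wx": 0,"wy": 0,"wz": 0}
    - {"tx": -0.58,"ty": -0.74,"tz": 0,"wx": 0,"wy": 0,"wz": 0}
    - {"tx": -0.58,"ty": -0.74,"tz": 0,"wx": 0,"wy": 0,"wz": 0}
    - {"tx": -0.58,"ty": -0.74,"tz": 0,"wx": 0,"wy": 0,"wz": 0}
    - {"tx": -0.58,"ty": -0.74,"tz": 0,"wx": 0,"wy": 0,"wz": 0}
    - {"tx": -0.58,"ty": -0.74,"tz": 0,"wx": 0,"wy": 0,"wz": 0}
  gripper: 60
  grip_force: 40

```text
time_s: 1.6
eef_pos: [0.256, 0.2354, 0.2026]
tcp_rot: [0.474, 3.105, -0.0]
ft_force: [-0.6, -0.4, -0.2]
opening: 0.706
grip_force: 0.0
```

```bash
python3 -c "
from h import *
go([.458,-.289,.16],2.17)"
```

```text
t [-1.1638 -1.4675  0.1432] w [-1.000e-04  2.000e-04 -2.871e-01] yang 1.2679 tcp [0.256  0.2354 0.2026] q6 1.047 t 1.6 F [-0.6 -0.4 -0.2] op 0.706
```

Request:
arm_command:
  motion:
    - {"tx": -0.58,"ty": -0.73,"tz": 0,"wx": 0,"wy": 0,"wz": 0}
    - {"tx": -0.58,"ty": -0.73,"tz": 0,"wx": 0,"wy": 0,"wz": 0}
    - {"tx": -0.58,"ty": -0.73,"tz": 0,"wx": 0,"wy": 0,"wz": 0}
    - {"tx": -0.58,"ty": -0.73,"tz": 0,"wx": 0,"wy": 0,"wz": 0}
    - {"tx": -0.58,"ty": -0.73,"tz": 0,"wx": 0,"wy": 0,"wz": 0}
    - {"tx": -0.58,"ty": -0.73,"tz": 0,"wx": 0,"wy": 0,"wz": 0}
    - {"tx": -0.58,"ty": -0.73,"tz": 0,"wx": 0,"wy": 0,"wz": 0}

```text
time_s: 2.3
eef_pos: [0.3589, -0.0246, 0.2023]
tcp_rot: [0.474, 3.105, -0.001]
ft_force: [0.2, 0.2, -0.3]
opening: 0.699
grip_force: 0.0
```

Request:
arm_command:
  motion:
    - {"tx": -0.58,"ty": -0.73,"tz": 0.13,"wx": 0,"wy": 0,"wz": -0.287}
    - {"tx": -0.58,"ty": -0.73,"tz": 0.13,"wx": 0,"wy": 0,"wz": -0.287}
    - {"tx": -0.58,"ty": -0.73,"tz": 0.13,"wx": 0,"wy": 0,"wz": -0.287}
    - {"tx": -0.58,"ty": -0.73,"tz": 0.13,"wx": 0,"wy": 0,"wz": -0.287}
    - {"tx": -0.58,"ty": -0.73,"tz": 0.13,"wx": 0,"wy": 0,"wz": -0.287}
    - {"tx": -0.58,"ty": -0.73,"tz": 0.13,"wx": 0,"wy": 0,"wz": -0.287}
    - {"tx": -0.58,"ty": -0.73,"tz": 0.13,"wx": 0,"wy": 0,"wz": -0.287}
    - {"tx": -0.58,"ty": -0.73,"tz": 0.13,"wx": 0,"wy": 0,"wz": -0.287}
    - {"tx": -0.58,"ty": -0.73,"tz": 0.13,"wx": 0,"wy": 0,"wz": -0.287}
    - {"tx": -0.58,"ty": -0.73,"tz": 0.13,"wx": 0,"wy": 0,"wz": -0.287}

```text
time_s: 3.3
eef_pos: [0.4592, -0.2812, 0.1637]
tcp_rot: [-0.932, 3.0, 0.0]
ft_force: [-0.5, 0.8, 0.1]
opening: 0.702
grip_force: 0.0
```

```bash
python3 -c "
from h import *
go([.458,-.289,.16],2.17)
i=bot.get_image('side'); save('side1',i)
j=bot.get_image('top'); 
c=proj('side',[.458,-.289,.06]).astype(int); e=proj('top',[.458,-.289,.06]).astype(int)
f=lambda i,c: cv2.resize(i[c[1]-40:c[1]+40,c[0]-40:c[0]+40],(400,400),interpolation=3)
save('crop3',np.hstack([f(i,c),f(j,e)]))
for n in('side','top'):
  for k in('plug_bar','plug_mid','plug_notch'): print(n,k,[np.round(d['centre'],3) for d in bot.pinpoint(n,k) if d['centre'][1]>-.35])
"
```

```text
t [ 0.0181 -0.0192  0.0123] w [-0.      0.0001  0.0011] yang 2.1733 tcp [ 0.4592 -0.2812  0.1637] q6 -1.152 t 3.3 F [-0.5  0.8  0.1] op 0.702
side plug_bar [array([ 0.458, -0.291,  0.047])]
side plug_mid [array([ 0.459, -0.287,  0.032]), array([ 0.459, -0.289, -0.001])]
side plug_notch [array([ 0.432, -0.3  ,  0.027])]
top plug_bar [array([ 0.454, -0.289,  0.052]), array([ 0.59 ,  0.146, -0.002])]
top plug_mid []
top plug_notch [array([ 0.437, -0.309,  0.029])]
```

View pics/crop3.png

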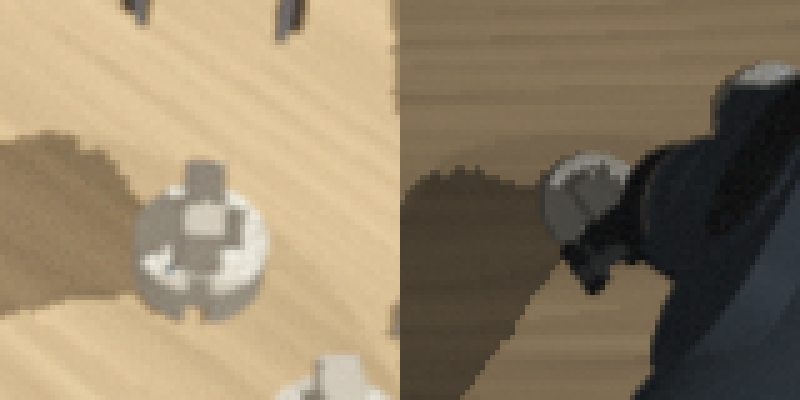

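Request:
arm_command:
  motion:
    - {"tx": 0.018,"ty": -0.019,"tz": 0.1,"wx": 0,"wy": 0,"wz": 0}
    - {"tx": 0.018,"ty": -0.019,"tz": 0.2,"wx": 0,"wy": 0,"wz": 0}
    - {"tx": 0.018,"ty": -0.019,"tz": 0.28,"wx": 0,"wy": 0,"wz": 0}
    - {"tx": 0.018,"ty": -0.019,"tz": 0.34,"wx": 0,"wy": 0,"wz": 0}
    - {"tx": 0.018,"ty": -0.019,"tz": 0.38,"wx": 0,"wy": 0,"wz": 0}
    - {"tx": 0.018,"ty": -0.019,"tz": 0.41,"wx": 0,"wy": 0,"wz": 0}
    - {"tx": 0.018,"ty": -0.019,"tz": 0.425,"wx": 0,"wy": 0,"wz": 0}
    - {"tx": 0.018,"ty": -0.019,"tz": 0.425,"wx": 0,"wy": 0,"wz": 0}

```text
time_s: 4.5
eef_pos: [0.4579, -0.2905, 0.0358]
tcp_rot: [0.933, -3.0, -0.0]
ft_force: [-0.7, 1.0, -0.0]
opening: 0.701
grip_force: 0.0
```

Request:
arm_command:
  motion:
    - {"tx": 0,"ty": 0,"tz": 0,"wx": 0,"wy": 0,"wz": 0}
    - {"tx": 0,"ty": 0,"tz": 0,"wx": 0,"wy": 0,"wz": 0}
    - {"tx": 0,"ty": 0,"tz": 0,"wx": 0,"wy": 0,"wz": 0}
    - {"tx": 0,"ty": 0,"tz": 0,"wx": 0,"wy": 0,"wz": 0}
    - {"tx": 0,"ty": 0,"tz": 0,"wx": 0,"wy": 0,"wz": 0}
    - {"tx": 0,"ty": 0,"tz": 0,"wx": 0,"wy": 0,"wz": 0}
  gripper: 15
  grip_force: 40

```text
time_s: 5.1
eef_pos: [0.4583, -0.2905, 0.0365]
tcp_rot: [-0.933, 2.999, -0.001]
ft_force: [-1.0, 2.4, 6.1]
opening: 0.238
grip_force: 38.7
```

Request:
arm_command:
  motion:
    - {"tx": 0,"ty": 0,"tz": -0.05,"wx": 0,"wy": 0,"wz": 0}
    - {"tx": 0,"ty": 0,"tz": -0.15,"wx": 0,"wy": 0,"wz": 0}
    - {"tx": 0,"ty": 0,"tz": -0.27,"wx": 0,"wy": 0,"wz": 0}
    - {"tx": 0,"ty": 0,"tz": -0.4,"wx": 0,"wy": 0,"wz": 0}
    - {"tx": 0,"ty": 0,"tz": -0.52,"wx": 0,"wy": 0,"wz": 0}
    - {"tx": 0,"ty": 0,"tz": -0.6,"wx": 0,"wy": 0,"wz": 0}
    - {"tx": 0,"ty": 0,"tz": -0.64,"wx": 0,"wy": 0,"wz": 0}
    - {"tx": 0,"ty": 0,"tz": -0.64,"wx": 0,"wy": 0,"wz": 0}
  grip_force: 60

```text
time_s: 5.9
eef_pos: [0.4585, -0.2909, 0.2288]
tcp_rot: [-0.932, 2.999, -0.003]
ft_force: [0.1, -0.8, -2.2]
opening: 0.22
grip_force: 58.5
```

```bash
python3 -c "
from h import *
go([.56,.105,.228],.91)
save('side2',bot.get_image('side'))
for n in('side','top'):
  for k in('plug_bar','plug_mid','plug_notch'): print(n,k,[np.round(d['centre'],3) for d in bot.pinpoint(n,k) if d['centre'][1]>-.35])
"
```

```text
t [-1.027   0.895   0.0016] w [-4.000e-04  6.000e-04  4.022e-01] yang 2.1736 tcp [ 0.4585 -0.2909  0.2288] q6 -1.168 t 5.9 F [ 0.1 -0.8 -2.2] op 0.22
side plug_bar [array([ 0.456, -0.292,  0.242]), array([0.59 , 0.148, 0.146])]
side plug_mid [array([ 0.46 , -0.286,  0.225])]
side plug_notch [array([ 0.433, -0.304,  0.223]), array([0.592, 0.149, 0.146])]
top plug_bar [array([ 0.454, -0.289,  0.052]), array([ 0.59 ,  0.146, -0.002])]
top plug_mid []
top plug_notch [array([ 0.437, -0.309,  0.029])]
```

Request:
arm_command:
  motion:
    - {"tx": -0.1,"ty": 0.09,"tz": 0,"wx": 0,"wy": 0,"wz": 0.03}
    - {"tx": -0.2,"ty": 0.18,"tz": 0,"wx": 0,"wy": 0,"wz": 0.07}
    - {"tx": -0.31,"ty": 0.27,"tz": 0,"wx": 0,"wy": 0,"wz": 0.11}
    - {"tx": -0.42,"ty": 0.36,"tz": 0,"wx": 0,"wy": 0,"wz": 0.15}
    - {"tx": -0.53,"ty": 0.46,"tz": 0,"wx": 0,"wy": 0,"wz": 0.19}
    - {"tx": -0.64,"ty": 0.56,"tz": 0,"wx": 0,"wy": 0,"wz": 0.23}
    - {"tx": -0.75,"ty": 0.66,"tz": 0,"wx": 0,"wy": 0,"wz": 0.27}
    - {"tx": -0.86,"ty": 0.76,"tz": 0,"wx": 0,"wy": 0,"wz": 0.3}
    - {"tx": -0.95,"ty": 0.84,"tz": 0,"wx": 0,"wy": 0,"wz": 0.33}
    - {"tx": -0.99,"ty": 0.89,"tz": 0,"wx": 0,"wy": 0,"wz": 0.35}

```text
time_s: 7.25
eef_pos: [0.5516, 0.1007, 0.2269]
tcp_rot: [-0.774, -3.044, -0.0]
ft_force: [0.3, -0.6, -1.9]
opening: 0.223
grip_force: 58.6
```

```bash
python3 -c "
from h import *
go([.59,.147,.228],.91)
"
```

```text
t [-0.0388  0.1967 -0.0036] w [-0.0001 -0.0002  0.0518] yang 1.0726 tcp [0.5516 0.1007 0.2269] q6 0.679 t 7.25 F [ 0.3 -0.6 -1.9] op 0.223
```

Request:
arm_command:
  motion:
    - {"tx": -0.02,"ty": 0.08,"tz": 0,"wx": 0,"wy": 0,"wz": 0}
    - {"tx": -0.039,"ty": 0.16,"tz": 0,"wx": 0,"wy": 0,"wz": 0}
    - {"tx": -0.039,"ty": 0.197,"tz": 0,"wx": 0,"wy": 0,"wz": 0}
    - {"tx": -0.039,"ty": 0.197,"tz": 0,"wx": 0,"wy": 0,"wz": 0}
    - {"tx": -0.039,"ty": 0.197,"tz": 0,"wx": 0,"wy": 0,"wz": 0}

```text
time_s: 7.75
eef_pos: [0.5889, 0.1437, 0.2274]
tcp_rot: [-0.772, -3.044, 0.001]
ft_force: [0.1, -0.3, -2.4]
opening: 0.224
grip_force: 58.7
```

```bash
python3 -c "
from h import *
go([.59,.147,.193],.91)
i=bot.get_image('side');bot.get_image('top')
c=proj('side',[.59,.147,.18]).astype(int)
save('crop4',cv2.resize(i[c[1]-50:c[1]+50,c[0]-50:c[0]+50],(600,600),interpolation=3)); print(c)
for n in('side','top'):
  for k in('plug_bar','plug_mid','plug_notch','plug','opening','seat'): print(n,k,[np.round(d['centre'],4) for d in bot.pinpoint(n,k) if d['centre'][1]>-.2])
"
```

```text
t [0.002  0.0114 0.1145] w [-0.0004 -0.0002  0.0523] yang 1.0742 tcp [0.5889 0.1437 0.2274] q6 0.736 t 7.75 F [ 0.1 -0.3 -2.4] op 0.224
[287 167]
side plug_bar [array([0.5892, 0.1429, 0.2422])]
side plug_mid [array([0.5907, 0.1464, 0.2232])]
side plug_notch [array([0.5606, 0.1598, 0.2204])]
side plug [array([0.5939, 0.1431, 0.191 ]), array([ 0.7407, -0.1401, -0.0026])]
side opening [array([0.591 , 0.1491, 0.145 ])]
side seat [array([0.5866, 0.1483, 0.1496])]
top plug_bar [array([0.5909, 0.1429, 0.2387])]
top plug_mid [array([0.5898, 0.1436, 0.2265])]
top plug_notch [array([0.5655, 0.154 , 0.2225])]
top plug [array([0.5945, 0.1459, 0.1938])]
top opening [array([0.5891, 0.1472, 0.1483])]
top seat [array([0.5911, 0.1482, 0.1472])]
```

View pics/crop4.png

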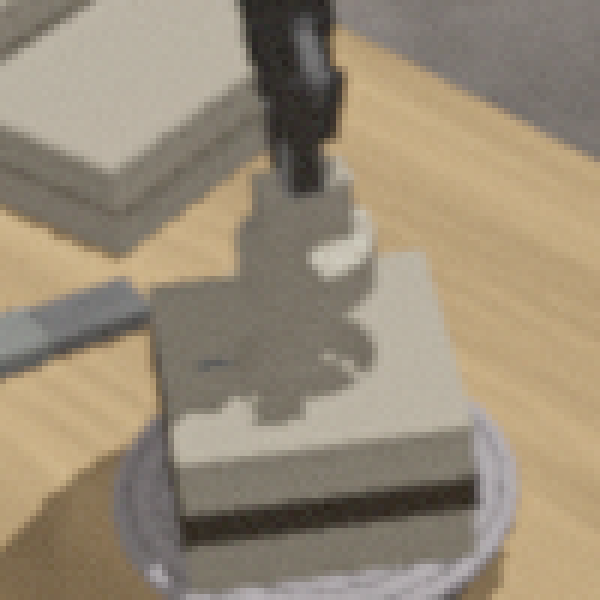

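Request:
arm_command:
  motion:
    - {"tx": 0.005,"ty": 0.006,"tz": 0.05,"wx": 0,"wy": 0,"wz": 0}
    - {"tx": 0.006,"ty": 0.012,"tz": 0.1,"wx": 0,"wy": 0,"wz": 0}
    - {"tx": 0.006,"ty": 0.012,"tz": 0.12,"wx": 0,"wy": 0,"wz": 0}
    - {"tx": 0.006,"ty": 0.012,"tz": 0.12,"wx": 0,"wy": 0,"wz": 0}
    - {"tx": 0.006,"ty": 0.012,"tz": 0.12,"wx": 0,"wy": 0,"wz": 0}

```text
time_s: 8.95
eef_pos: [0.5899, 0.1483, 0.1923]
tcp_rot: [0.772, 3.045, 0.0]
ft_force: [-0.2, -0.1, -1.0]
opening: 0.219
grip_force: 58.7
```

```bash
python3 -c "
from h import *
go([.589,.148,.19],.91)
"
```

```text
t [ 0.0023 -0.0022  0.0077] w [0.0001 0.0001 0.0522] yang 1.074 tcp [0.5899 0.1483 0.1923] q6 0.743 t 8.95 F [-0.2 -0.1 -1. ] op 0.219
```

Request:
arm_command:
  motion:
    - {"tx": 0.002,"ty": -0.002,"tz": 0.007,"wx": 0,"wy": 0,"wz": 0}
    - {"tx": 0.002,"ty": -0.002,"tz": 0.015,"wx": 0,"wy": 0,"wz": 0}
    - {"tx": 0.002,"ty": -0.002,"tz": 0.022,"wx": 0,"wy": 0,"wz": 0}
    - {"tx": 0.002,"ty": -0.002,"tz": 0.03,"wx": 0,"wy": 0,"wz": 0}
    - {"tx": 0.002,"ty": -0.002,"tz": 0.036,"wx": 0,"wy": 0,"wz": 0}
    - {"tx": 0.002,"ty": -0.002,"tz": 0.04,"wx": 0,"wy": 0,"wz": 0}
    - {"tx": 0.002,"ty": -0.002,"tz": 0.04,"wx": 0,"wy": 0,"wz": 0}

```text
time_s: 9.65
eef_pos: [0.5888, 0.148, 0.1796]
tcp_rot: [-0.772, -3.045, 0.0]
ft_force: [0.6, -0.3, -1.4]
opening: 0.224
grip_force: 58.7
```

Request:
arm_command:
  motion:
    - {"tx": 0,"ty": 0,"tz": 0.005,"wx": 0,"wy": 0,"wz": 0}
    - {"tx": 0,"ty": 0,"tz": 0.01,"wx": 0,"wy": 0,"wz": 0}
    - {"tx": 0,"ty": 0,"tz": 0.014,"wx": 0,"wy": 0,"wz": 0}
    - {"tx": 0,"ty": 0,"tz": 0.014,"wx": 0,"wy": 0,"wz": 0}

```text
time_s: 10.05
eef_pos: [0.5888, 0.148, 0.1754]
tcp_rot: [-0.772, -3.045, 0.0]
ft_force: [0.7, -0.2, -2.2]
opening: 0.221
grip_force: 58.7
```

Entered without contact, 6 mm in. On towards the key.

Request:
arm_command:
  motion:
    - {"tx": 0,"ty": 0,"tz": 0.004,"wx": 0,"wy": 0,"wz": 0}
    - {"tx": 0,"ty": 0,"tz": 0.008,"wx": 0,"wy": 0,"wz": 0}
    - {"tx": 0,"ty": 0,"tz": 0.012,"wx": 0,"wy": 0,"wz": 0}
    - {"tx": 0,"ty": 0,"tz": 0.015,"wx": 0,"wy": 0,"wz": 0}
    - {"tx": 0,"ty": 0,"tz": 0.015,"wx": 0,"wy": 0,"wz": 0}

```text
time_s: 10.55
eef_pos: [0.5889, 0.148, 0.1709]
tcp_rot: [-0.772, -3.045, 0.0]
ft_force: [0.5, 0.5, -2.6]
opening: 0.224
grip_force: 58.7
```

Request:
arm_command:
  motion:
    - {"tx": 0,"ty": 0,"tz": 0.002,"wx": 0,"wy": 0,"wz": 0}
    - {"tx": 0,"ty": 0,"tz": 0.004,"wx": 0,"wy": 0,"wz": 0}
    - {"tx": 0,"ty": 0,"tz": 0.006,"wx": 0,"wy": 0,"wz": 0}
    - {"tx": 0,"ty": 0,"tz": 0.006,"wx": 0,"wy": 0,"wz": 0}

```text
time_s: 10.95
eef_pos: [0.5889, 0.148, 0.1692]
tcp_rot: [-0.772, -3.045, 0.0]
ft_force: [-0.7, 0.5, -1.8]
opening: 0.226
grip_force: 58.7
```

Request:
arm_command:
  motion:
    - {"tx": 0,"ty": 0,"tz": 0.002,"wx": 0,"wy": 0,"wz": 0}
    - {"tx": 0,"ty": 0,"tz": 0.003,"wx": 0,"wy": 0,"wz": 0}
    - {"tx": 0,"ty": 0,"tz": 0.004,"wx": 0,"wy": 0,"wz": 0}
    - {"tx": 0,"ty": 0,"tz": 0.004,"wx": 0,"wy": 0,"wz": 0}

```text
time_s: 11.35
eef_pos: [0.5891, 0.148, 0.1682]
tcp_rot: [0.772, 3.045, -0.0]
ft_force: [0.3, -0.4, -0.9]
opening: 0.223
grip_force: 58.8
```

Request:
arm_command:
  motion:
    - {"tx": 0,"ty": 0,"tz": 0.001,"wx": 0,"wy": 0,"wz": 0}
    - {"tx": 0,"ty": 0,"tz": 0.002,"wx": 0,"wy": 0,"wz": 0}
    - {"tx": 0,"ty": 0,"tz": 0.003,"wx": 0,"wy": 0,"wz": 0}
    - {"tx": 0,"ty": 0,"tz": 0.003,"wx": 0,"wy": 0,"wz": 0}

```text
time_s: 11.75
eef_pos: [0.5893, 0.1479, 0.1676]
tcp_rot: [0.772, 3.044, 0.0]
ft_force: [0.1, -1.2, 4.4]
opening: 0.225
grip_force: 59.4
```

Request:
arm_command:
  motion:
    - {"tx": 0,"ty": 0,"tz": 0,"wx": 0,"wy": 0,"wz": 0.005}
    - {"tx": 0,"ty": 0,"tz": 0,"wx": 0,"wy": 0,"wz": 0.01}
    - {"tx": 0,"ty": 0,"tz": 0,"wx": 0,"wy": 0,"wz": 0.015}
    - {"tx": 0,"ty": 0,"tz": 0,"wx": 0,"wy": 0,"wz": 0.02}
    - {"tx": 0,"ty": 0,"tz": 0,"wx": 0,"wy": 0,"wz": 0.025}
    - {"tx": 0,"ty": 0,"tz": 0,"wx": 0,"wy": 0,"wz": 0.03}

```text
time_s: 12.35
eef_pos: [0.5885, 0.1473, 0.1673]
tcp_rot: [-0.917, -3.004, 0.002]
ft_force: [-0.7, -3.6, 3.8]
opening: 0.224
grip_force: 59.7
```

```bash
python3 -c "
from h import *
go([.589,.148,.1676],.91)
"
```

```text
t [ 0.      0.0028 -0.0011] w [-0.0005  0.0001  0.0217] yang 0.9781 tcp [0.5885 0.1473 0.1673] q6 0.839 t 12.35 F [-0.7 -3.6  3.8] op 0.224
```

Request:
arm_command:
  motion:
    - {"tx": 0,"ty": 0,"tz": 0,"wx": 0,"wy": 0,"wz": 0.003}
    - {"tx": 0,"ty": 0,"tz": 0,"wx": 0,"wy": 0,"wz": 0.006}
    - {"tx": 0,"ty": 0,"tz": 0,"wx": 0,"wy": 0,"wz": 0.009}
    - {"tx": 0,"ty": 0,"tz": 0,"wx": 0,"wy": 0,"wz": 0.012}

```text
time_s: 12.75
eef_pos: [0.5887, 0.1482, 0.1667]
tcp_rot: [-0.972, -2.987, 0.0]
ft_force: [-0.2, 0.6, -1.1]
opening: 0.224
grip_force: 58.7
```

Request:
arm_command:
  motion:
    - {"tx": 0,"ty": 0,"tz": 0,"wx": 0,"wy": 0,"wz": 0.004}
    - {"tx": 0,"ty": 0,"tz": 0,"wx": 0,"wy": 0,"wz": 0.008}
    - {"tx": 0,"ty": 0,"tz": 0.003,"wx": 0,"wy": 0,"wz": 0.008}
    - {"tx": 0,"ty": 0,"tz": 0.006,"wx": 0,"wy": 0,"wz": 0.008}
    - {"tx": 0,"ty": 0,"tz": 0.009,"wx": 0,"wy": 0,"wz": 0.008}
    - {"tx": 0,"ty": 0,"tz": 0.009,"wx": 0,"wy": 0,"wz": 0.008}

```text
time_s: 13.35
eef_pos: [0.5888, 0.148, 0.1643]
tcp_rot: [-1.009, -2.975, 0.0]
ft_force: [-1.1, 0.3, -1.0]
opening: 0.223
grip_force: 58.7
```

Request:
arm_command:
  motion:
    - {"tx": 0,"ty": 0,"tz": 0.004,"wx": 0,"wy": 0,"wz": 0}
    - {"tx": 0,"ty": 0,"tz": 0.008,"wx": 0,"wy": 0,"wz": 0}
    - {"tx": 0,"ty": 0,"tz": 0.012,"wx": 0,"wy": 0,"wz": 0}
    - {"tx": 0,"ty": 0,"tz": 0.016,"wx": 0,"wy": 0,"wz": 0}
    - {"tx": 0,"ty": 0,"tz": 0.02,"wx": 0,"wy": 0,"wz": 0}
    - {"tx": 0,"ty": 0,"tz": 0.02,"wx": 0,"wy": 0,"wz": 0}

```text
time_s: 13.95
eef_pos: [0.5888, 0.148, 0.1583]
tcp_rot: [-1.009, -2.975, 0.0]
ft_force: [-0.4, -0.4, -2.6]
opening: 0.223
grip_force: 58.7
```

Request:
arm_command:
  motion:
    - {"tx": 0,"ty": 0,"tz": 0.004,"wx": 0,"wy": 0,"wz": 0}
    - {"tx": 0,"ty": 0,"tz": 0.008,"wx": 0,"wy": 0,"wz": 0}
    - {"tx": 0,"ty": 0,"tz": 0.012,"wx": 0,"wy": 0,"wz": 0}
    - {"tx": 0,"ty": 0,"tz": 0.016,"wx": 0,"wy": 0,"wz": 0}
    - {"tx": 0,"ty": 0,"tz": 0.02,"wx": 0,"wy": 0,"wz": 0}
    - {"tx": 0,"ty": 0,"tz": 0.02,"wx": 0,"wy": 0,"wz": 0}

```text
time_s: 14.55
eef_pos: [0.5889, 0.148, 0.1523]
tcp_rot: [-1.009, -2.975, 0.0]
ft_force: [-0.4, -0.9, -2.1]
opening: 0.229
grip_force: 58.7
```

Home expected near TCP z ≈ 0.1497.

Request:
arm_command:
  motion:
    - {"tx": 0,"ty": 0,"tz": 0.002,"wx": 0,"wy": 0,"wz": 0}
    - {"tx": 0,"ty": 0,"tz": 0.004,"wx": 0,"wy": 0,"wz": 0}
    - {"tx": 0,"ty": 0,"tz": 0.006,"wx": 0,"wy": 0,"wz": 0}
    - {"tx": 0,"ty": 0,"tz": 0.007,"wx": 0,"wy": 0,"wz": 0}
    - {"tx": 0,"ty": 0,"tz": 0.007,"wx": 0,"wy": 0,"wz": 0}

```text
time_s: 15.05
eef_pos: [0.5893, 0.1485, 0.1515]
tcp_rot: [1.008, 2.974, 0.002]
ft_force: [-1.8, 1.5, 7.9]
opening: 0.222
grip_force: 60.1
```

Request:
arm_command:
  motion:
    - {"tx": 0,"ty": 0,"tz": -0.004,"wx": 0,"wy": 0,"wz": 0}
    - {"tx": 0,"ty": 0,"tz": -0.004,"wx": 0,"wy": 0,"wz": 0}
    - {"tx": 0,"ty": 0,"tz": -0.004,"wx": 0,"wy": 0,"wz": 0}
    - {"tx": 0,"ty": 0,"tz": -0.004,"wx": 0,"wy": 0,"wz": 0}
    - {"tx": 0,"ty": 0,"tz": -0.004,"wx": 0,"wy": 0,"wz": 0}
  gripper: 50

```text
time_s: 15.55
eef_pos: [0.5889, 0.148, 0.1515]
tcp_rot: [-1.009, -2.975, 0.0]
ft_force: [-0.0, 0.1, -0.2]
opening: 0.587
grip_force: 0.0
```

Request:
arm_command:
  motion:
    - {"tx": 0,"ty": 0,"tz": -0.05,"wx": 0,"wy": 0,"wz": 0}
    - {"tx": 0,"ty": 0,"tz": -0.1,"wx": 0,"wy": 0,"wz": 0}
    - {"tx": 0,"ty": 0,"tz": -0.2,"wx": 0,"wy": 0,"wz": 0}
    - {"tx": 0,"ty": 0,"tz": -0.3,"wx": 0,"wy": 0,"wz": 0}
    - {"tx": 0,"ty": 0,"tz": -0.4,"wx": 0,"wy": 0,"wz": 0}
    - {"tx": 0,"ty": 0,"tz": -0.5,"wx": 0,"wy": 0,"wz": 0}
    - {"tx": 0,"ty": 0,"tz": -0.5,"wx": 0,"wy": 0,"wz": 0}

```text
time_s: 16.25
eef_pos: [0.5902, 0.1483, 0.3057]
tcp_rot: [1.007, 2.97, 0.005]
ft_force: [0.1, -0.9, -0.1]
opening: 0.588
grip_force: 0.0
```

```bash
python3 -c "
from h import *
go([.589,.148,.1676],.91)
i=bot.get_image('side');j=bot.get_image('top')
c=proj('side',[.59,.147,.15]).astype(int);e=proj('top',[.59,.147,.15]).astype(int)
f=lambda i,c: cv2.resize(i[c[1]-30:c[1]+30,c[0]-30:c[0]+30],(400,400),interpolation=3)
save('crop5',np.hstack([f(i,c),f(j,e)]))
for n in('side','top'):
  for k in('plug_bar','plug_mid','plug_notch','plug','seat'): print(n,k,[np.round(d['centre'],4) for d in bot.pinpoint(n,k) if d['centre'][1]>-.1])
"
```

```text
t [ 0.0044 -0.0056  0.4602] w [0.0015 0.0012 0.0022] yang 0.9169 tcp [0.5902 0.1483 0.3057] q6 0.9 t 16.25 F [ 0.1 -0.9 -0.1] op 0.588
side plug_bar [array([0.5883, 0.1485, 0.1624])]
side plug_mid [array([0.5916, 0.1479, 0.1452])]
side plug_notch [array([0.5639, 0.174 , 0.1447]), array([ 0.5706,  0.4195, -0.0014])]
side plug [array([0.5928, 0.1499, 0.1148])]
side seat [array([0.5858, 0.1485, 0.153 ])]
top plug_bar [array([0.5917, 0.1482, 0.1619])]
top plug_mid [array([0.5889, 0.1495, 0.1486])]
top plug_notch [array([0.5715, 0.1631, 0.1451])]
top plug [array([0.5919, 0.1489, 0.1163])]
top seat [array([0.5898, 0.1486, 0.1495])]
```

View pics/crop5.png

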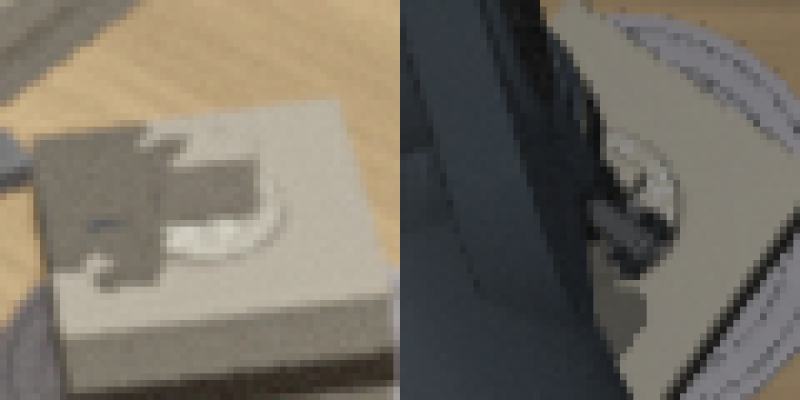

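The side crop shows the plug seated in the opening with its disc about level with the mould face (around 220,215) and the fingers clear. I'll check that it's flush with a light touch of the closed fingers on the bar top, which should be at z = 0.183.

Request:
arm_command:
  motion:
    - {"tx": 0.004,"ty": -0.003,"tz": 0.1,"wx": 0,"wy": 0,"wz": 0}
    - {"tx": 0.004,"ty": -0.003,"tz": 0.2,"wx": 0,"wy": 0,"wz": 0}
    - {"tx": 0.004,"ty": -0.003,"tz": 0.28,"wx": 0,"wy": 0,"wz": 0}
    - {"tx": 0.004,"ty": -0.003,"tz": 0.34,"wx": 0,"wy": 0,"wz": 0}
    - {"tx": 0.004,"ty": -0.003,"tz": 0.36,"wx": 0,"wy": 0,"wz": 0}
    - {"tx": 0.004,"ty": -0.003,"tz": 0.36,"wx": 0,"wy": 0,"wz": 0}
    - {"tx": 0.004,"ty": -0.003,"tz": 0.36,"wx": 0,"wy": 0,"wz": 0}
  gripper: 0

```text
time_s: 17.55
eef_pos: [0.5879, 0.1481, 0.1946]
tcp_rot: [1.009, 2.974, 0.001]
ft_force: [-0.4, -0.3, 0.1]
opening: 0.003
grip_force: 0.0
```

Request:
arm_command:
  motion:
    - {"tx": 0,"ty": 0,"tz": 0.01,"wx": 0,"wy": 0,"wz": 0}
    - {"tx": 0,"ty": 0,"tz": 0.02,"wx": 0,"wy": 0,"wz": 0}
    - {"tx": 0,"ty": 0,"tz": 0.027,"wx": 0,"wy": 0,"wz": 0}
    - {"tx": 0,"ty": 0,"tz": 0.03,"wx": 0,"wy": 0,"wz": 0}
    - {"tx": 0,"ty": 0,"tz": 0.03,"wx": 0,"wy": 0,"wz": 0}

```text
time_s: 18.05
eef_pos: [0.5874, 0.148, 0.1845]
tcp_rot: [-1.009, -2.975, 0.0]
ft_force: [-0.3, -0.3, -0.3]
opening: -0.002
grip_force: 0.0
```

Request:
arm_command:
  motion:
    - {"tx": 0,"ty": 0,"tz": 0.001,"wx": 0,"wy": 0,"wz": 0}
    - {"tx": 0,"ty": 0,"tz": 0.002,"wx": 0,"wy": 0,"wz": 0}
    - {"tx": 0,"ty": 0,"tz": 0.003,"wx": 0,"wy": 0,"wz": 0}
    - {"tx": 0,"ty": 0,"tz": 0.004,"wx": 0,"wy": 0,"wz": 0}
    - {"tx": 0,"ty": 0,"tz": 0.004,"wx": 0,"wy": 0,"wz": 0}

```text
time_s: 18.55
eef_pos: [0.5874, 0.148, 0.1834]
tcp_rot: [-1.009, -2.975, 0.0]
ft_force: [0.5, 0.4, 0.6]
opening: -0.001
grip_force: 0.0
```

No contact down to 0.1834, so the plug is fully home. Retracting now.

Request:
arm_command:
  motion:
    - {"tx": 0,"ty": 0,"tz": -0.05,"wx": 0,"wy": 0,"wz": 0}
    - {"tx": 0,"ty": 0,"tz": -0.15,"wx": 0,"wy": 0,"wz": 0}
    - {"tx": 0,"ty": 0,"tz": -0.25,"wx": 0,"wy": 0,"wz": 0}
    - {"tx": 0,"ty": 0,"tz": -0.3,"wx": 0,"wy": 0,"wz": 0}
    - {"tx": 0,"ty": 0,"tz": -0.3,"wx": 0,"wy": 0,"wz": 0}
    - {"tx": 0,"ty": 0,"tz": -0.3,"wx": 0,"wy": 0,"wz": 0}

```text
time_s: 19.15
eef_pos: [0.5874, 0.148, 0.2728]
tcp_rot: [-1.009, -2.975, 0.0]
ft_force: [-0.2, -0.3, -0.2]
opening: 0.002
grip_force: 0.0
```

```bash
python3 -c "
from h import *
print(bot.get_obs()['eef_pos'],bot.sign_off())"
```

```text
the job is handed in; nothing more can be done
[0.58744102 0.14803122 0.27280956] None
```

The plug is home over the key and flush with the mould's top face, released, and the job is handed in at about 19 s. Readings between moves never showed more than about 10 N of push on the mould.

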